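# Rock the cell sorter's gate over and release the next cell

### The job

The next cell waiting in the cell sorter belongs in the other tray: with a fingertip, rock the sorter's seesaw gate over its pivot so that it tips down to the other chute, then press the red button on the cream control box once, fully in, to let that one cell go, and let the button come back out. The cell must roll down into the tray on the gate's new side by itself; do not touch, lift or carry any cell, release only the one, and leave the other things on the shelf where they are.

Things in the scene. Friction and masses are not known exactly. Their poses are not given: they have to be found in the camera images.
- sorter: fixed grey steel and aluminium cell sorter, 430 mm wide (y), 185 mm high. Origin: centre of its underside, on the shelf; x points away from its finger-bar side, y left, z up. A feed trough (within 42 mm of x = 0) slopes down from y = +140 to +22 mm with three cells behind a stop; a cell let go drops on the gate and rolls down its low side, by the left or right chute, into that tray
- gate (a joint): tilt of the seesaw gate (rad) on a level axle along the sorter's x, y = 0, 62 mm up. +0.32 (stop): left (+y) end down, feeds the left chute and tray; -0.32 (other stop): right end down, feeds the right. A weight above the pivot makes it fall from the middle to the nearer stop and stay there. It starts on either stop. Rocking it takes about 1 N at the raised pad
- tray_left (a point): centre of the floor of the left tray (sorter y = +170 mm, 8 mm above the shelf): open aluminium tray, inside 74 x 74 mm, walls 42 to 54 mm high
- tray_right (a point): the same for the right tray, at sorter y = -170 mm
- pad_left (a point): centre of the top of the gate's left finger pad: black rubber, 36 x 36 mm, on the left end of the finger bar, rigid with the gate, in front of the chutes (sorter x = -100 mm, y = +75 mm). Its top is 93 mm above the shelf when raised, 46 mm when down; the raised pad, pushed straight down to its stop, rocks the gate over. The point's axes turn with the gate
- pad_right (a point): the same for the right finger pad, at sorter y = -75 mm
- release_top (a point): centre of the top of the red push button, 30 mm across, on top of the fixed cream steel control box (104 x 98 mm, lid 70 mm above the shelf); the button's top is 92 mm above the shelf. It is pressed straight down; the box may stand on either side
- release (a joint): travel of the red button (m): 0 out, 0.006 fully in; its spring takes 2 N to start, 7 N to hold fully in. The feed's stop sinks with it and from about 0.005 m lets the lowest cell go, which leaves the feed within 0.4 s, while a second stop holds the others back; when the button comes out the row moves up by one
- cell1: the next cell: a grey cylindrical D-size battery cell with steel end caps, 33 mm diameter, 61 mm long, 0.14 kg, lowest in the feed trough. Origin at its centre, x along its length; it turns as it rolls
- cell2: the second cell in the feed, like cell1
- cell3: the third cell in the feed, like cell1
- anemometer: bystander, a loose chrome anemometer head with three cups, 140 mm across, 102 mm high. Origin: centre of its underside
- dosimeter: bystander, a loose grey plastic dosimeter lying flat, 84 x 58 x 18 mm. Origin: centre of its underside
- contact_plug: bystander, a loose brass contact plug standing upright, 30 mm diameter, 60 mm high. Origin: centre of its underside
- signal_lamp: bystander, a loose cast-aluminium signal lamp on a foot 70 x 80 mm, 128 mm high. Origin: centre of its underside
- screwdriver: bystander, a loose screwdriver lying flat, 170 mm long. Origin on its underside

How it is judged (in metres and radians):
On the way, in this order (a step that is already met when the one before it is completed fails the run):
1. the gate is rocked over onto its other stop while the next cell still waits in the feed ((value of joint gate above 0.28 rad or value of joint gate below -0.28 rad) and distance of pad_left from where it was at the start of the episode above 0.035 m and z of cell1 in the frame of sorter above 0.12 m), for 0.2 s.
2. the red button is pressed in (value of joint release above 0.0045 m), for 0.05 s.
At the end, for the whole second after the job is handed in: The gate rests on the stop opposite to the one it started on (beyond 0.28 rad of its 0.32), the next cell lies still (under 0.03 m/s) in the tray on that side, the other two cells are still in the feed, and the button is out again (less than 1.5 mm in) (distance of pad_left from where it was at the start of the episode above 0.035 m and ((value of joint gate above 0.28 rad and y of cell1 in the frame of sorter above 0.135 m) or (value of joint gate below -0.28 rad and y of cell1 in the frame of sorter below -0.135 m)) and z of cell1 in the frame of sorter below 0.06 m and x of cell1 in the frame of sorter between -0.045 and 0.045 m and linear speed of cell1 below 0.03 m/s and z of each of cell2, cell3 in the frame of sorter above 0.12 m and value of joint release below 0.0015 m); the robot touches nothing.
It fails at once if a cell is touched by the robot (contact force between any of the fingers, the arm and cell1 above 0.3 N or contact force between any of the fingers, the arm and cell2 above 0.3 N or contact force between any of the fingers, the arm and cell3 above 0.3 N).
It fails at once if a waiting cell is lifted out of the feed (z of any of cell1, cell2, cell3 in the frame of sorter above 0.185 m).
It fails at once if a second cell is let go (z of any of cell2, cell3 in the frame of sorter below 0.11 m).
It fails at once if another thing on the shelf is shifted by more than 20 mm (distance of any of anemometer, dosimeter, contact_plug, signal_lamp, screwdriver from where it was at the start of the episode above 0.02 m).
It also fails if it takes over 38 s, if anything falls off the work surface, if the arm or the gripper's body presses on something with over 40 N, if the wrist force passes 120 N, or if a joint passes its speed limit or range.

### The arm

A 7-joint arm with a two-finger parallel gripper is mounted at the origin on the work surface. World frame = base frame: x ahead of the robot, y to its left, z up, the work surface at z = 0. Lengths are in m, angles in degrees, forces in N, time in s.
With the tool pointing down it reaches from about 0.4 to 0.85 m from the base axis. Payload 4.4 kg.
Tool frame: the origin (TCP) lies at the centre of the arm's flange, where the gripper is bolted on; the fingertips stand 199 mm ahead of it and the grasp point (between the pads) lies 180 mm ahead of it; z points along the fingers, y is the direction in which the jaws open and shut (so a half turn about z gives the same grasp; the last joint's range is limited). The gripper opens to 94 mm and grips with 3 to 60 N. Pads are 16 mm wide; open, the fingers measure 119 mm over their backs; the gripper's body (75 mm by 177 mm) begins 78 mm behind the grasp point.
Start: joints at [63.896, 36.005, 2.206, 86.941, -1.547, 57.084, -1.146], TCP at [0.247, -0.601, 0.405] pointing down, gripper open.
Joint ranges: [-175.42, 175.42], [-21.48, 121.26], [-71.46, 75.88], [10.55, 141.38], [-63.04, 243.04], [13.31, 113.54], [-168.57, 168.57]. Speed limits (degrees/s): [147.25, 147.25, 180, 180, 180, 180, 180].

### API

Orientations are given as [roll, pitch, yaw] about the fixed x, y, z axes, in that order (R = Rz(yaw) Ry(pitch) Rx(roll)).
In Python, from rig import arm gives the robot as it stands.
- The arm moves only by the tool send_rows, never from a script. Its argument "commands" is a list of rows, each a list of 7 numbers: the turn, a rotation vector about the tool's x, y, z in degrees, then the shift along the tool's x, y, z in m, then the gripper's target within -1 to 1 (shut at 1, half-way at 0, fully open at -1). A call has 1 to 20 rows; each row shifts and turns the commanded pose from where the row before left it, along the tool's axes as they then stand; what a row does not reach is not made up. A row lasts 1/8 s, in which the tool goes at most 62.5 mm and 10.7 degrees, less where a joint would pass 70% of its speed; a pose out of reach is approached as far as the arm can. A call with a gripper value outside its range is refused whole. The fingers move at their own pace and stop on an object; "grip_force" is the grip in N (left out, the last holds). Time passes only in rows, so rows that do not move let the fingers close. It gives the time, the measured TCP pose, the force and the opening at its end, in the units of the state.
- arm.observe(): the state, without advancing time (a new reading comes with each control period).
- arm.get_image(name): name is "scene" or "top" or "wrist"; returns a dict with "pixels" (400x640x3 uint8, red, green, blue), "depth" (400x640 float32, m along the optical axis (not along the pixel's ray), 0 where there is no reading), "vfov" (degrees; the focal length in pixels is half the picture's height over the tangent of half this angle, whatever the lens; pixels are square), "cx", "cy" (the principal point, pixels), "origin" and "rotation" of the camera in the world. Camera axes: x right, y up, looking along -z (the intrinsics and any distortion apply to the point x, -y, -z); pixel columns grow to the right and rows downward; lengths in m; the calibration is good to about 2 mm. A picture is of the moment at which its call begins.
- arm.finish_job(): hands the job in, once; it reports no verdict.
The state is a dict: "time": time; "joints": joint angles; "joint_vel": joint speeds; "effort": joint torques, N m; "tcp_pos": TCP position; "ee_rot": TCP orientation; "contact_force": force on the tool from outside, world axes, zero at the start; "ft_torque": the same for the moment, N m; "opening": opening from 0.0 (shut) to 1.0 (fully open).
Only numpy, scipy, OpenCV 4.12 (cv2) and the standard library are available. Lean on these libraries where they do the work, as an engineer would, in place of code of your own. Each camera call takes 0.05 s, during which the arm holds its last target.

## Working session

There is one attempt and no reset: what is moved stays moved. The work goes in short steps, Python scripts to look and compute and a tool call to move; the robot and the scene stay as the last step left them, time stands still between calls to the robot, and variables do not carry over. Pictures are saved under pics/ and viewed, and the job is handed in when it is done.

Besides the shell and the picture viewer there is one more tool, called in YAML: its name, and indented under it one key for each argument. send_rows: Moves the arm, as the interface text tells. Its arguments: {"type":"object","properties":{"commands":{"type":"array","items":{"type":"array","items":{"type":"number"}}},"grip_force":{"type":"number"}},"required":["commands"]}

```bash
ls; mkdir -p pics; python3 - <<'E'
from rig import arm
import cv2,numpy as np
s=arm.observe(); print(s)
for n in ("scene","top"):
    im=arm.get_image(n); cv2.imwrite(f"pics/{n}0.png",im["pixels"][:,:,::-1]); np.savez(f"{n}0.npz",**im)
    print(n,im["vfov"],im["cx"],im["cy"],im["origin"],im["rotation"],[k for k in im])
E
```

```text
pics
{'time': 0.0, 'joints': array([63.89829581, 36.05627275,  2.20245033, 86.99515748, -1.54596445,
       57.08321615, -1.14752347]), 'joint_vel': array([ 0.01130351,  0.01533356, -0.01645362,  0.09980247,  0.11777818,
        0.00219416,  0.04677158]), 'effort': array([-1.31656002e-04, -5.49731505e+01,  1.14332054e+00, -1.86638206e+01,
       -5.22614352e-02,  2.37662578e-02,  1.83706502e-04]), 'tcp_pos': array([ 0.24689734, -0.6009687 ,  0.40378835]), 'ee_rot': array([-1.79895049e+02,  2.02236023e-03,  2.23307029e+01]), 'contact_force': array([-0.23025735, -0.24866573, -0.6901176 ]), 'ft_torque': array([ 0.01622505, -0.01394132,  0.01390404]), 'opening': 0.9958883229066574}
scene 43.48161676249839 324.8215379124115 199.52223945562022 [ 1.11915317 -0.85188569  0.87374796] [53.22288055 -0.29133801 32.76725123] ['pixels', 'depth', 'vfov', 'cx', 'cy', 'origin', 'rotation']
top 48.383203833622005 325.3002127996681 198.47169327529446 [ 0.33534755 -0.01702515  1.40565692] [  9.42267403   0.66264427 -90.71806134] ['pixels', 'depth', 'vfov', 'cx', 'cy', 'origin', 'rotation']
```

View pics/scene0.png

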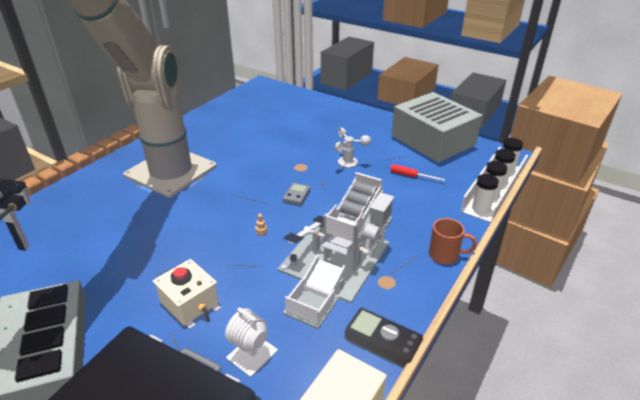

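View pics/top0.png

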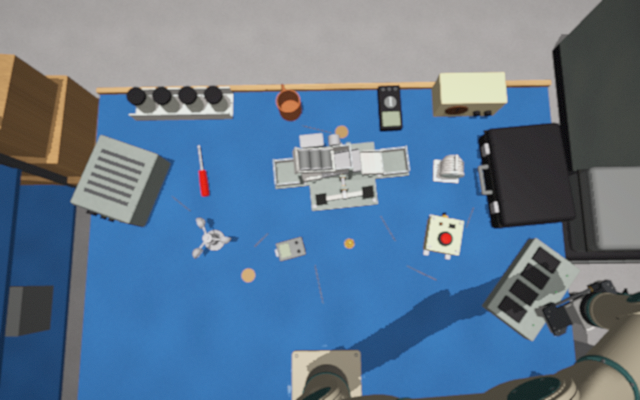

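The top view shows the sorter at about (342,165), with black pads near (321,201) and (368,191). The red button is at (446,239) on the robot's right. Next I'll measure these points and enlarge the pad area.

```bash
cat > h.py <<'E'
import numpy as np,cv2
from scipy.spatial.transform import Rotation as Ro
def load(n): return dict(np.load(n+".npz"))
def f(im): return 200/np.tan(np.radians(im["vfov"])/2)
def ray(im,u,v):
    d=np.array([(u-im["cx"])/f(im),-(v-im["cy"])/f(im),-1.0])
    return Ro.from_euler("xyz",im["rotation"],degrees=True).as_matrix()@d
def onz(im,u,v,z):
    d=ray(im,u,v); o=im["origin"]; return o+d*(z-o[2])/d[2]
def ptd(im,u,v):
    return im["origin"]+ray(im,u,v)*im["depth"][int(round(v)),int(round(u))]
def proj(im,p):
    q=Ro.from_euler("xyz",im["rotation"],degrees=True).as_matrix().T@(np.array(p)-im["origin"])
    return im["cx"]+f(im)*q[0]/-q[2], im["cy"]-f(im)*q[1]/-q[2]
def cloud(im):
    v,u=np.mgrid[:400,:640]
    d=np.stack([(u-im["cx"])/f(im),-(v-im["cy"])/f(im),-np.ones(u.shape)],-1)*im["depth"][...,None]
    return d@Ro.from_euler("xyz",im["rotation"],degrees=True).as_matrix().T+im["origin"]
E
python3 - <<'E'
from h import *
for n in("top0","scene0"):
    im=load(n);c=cloud(im);px=im["pixels"].astype(int)
    hsv=cv2.cvtColor(im["pixels"],cv2.COLOR_RGB2HSV)
    red=((hsv[...,0]<8)|(hsv[...,0]>172))&(hsv[...,1]>170)&(hsv[...,2]>90)
    blk=px.max(-1)<60
    for nm,m in(("red",red),("black",blk)):
        k,l,st,ce=cv2.connectedComponentsWithStats(m.astype(np.uint8))
        for i in range(1,k):
            if st[i,4]<25: continue
            p=c[l==i]; p=p[im["depth"][l==i]>0]
            if len(p)==0: continue
            md=np.median(p,0)
            if 0.2<md[0]<1 and abs(md[1])<.5: print(n,nm,ce[i].round(1),st[i],md.round(3),p[:,2].min().round(3),p[:,2].max().round(3))
    print(n,"shelf z",[ptd(im,*q).round(3) for q in ([(360,270),(250,300)] if n=="top0" else [(240,180),(230,290)])])
for n,r in(("top0",(120,240,250,480)),("scene0",(160,330,240,420))):
    im=load(n);a,b,c_,d=r
    cv2.imwrite(f"pics/{n}_z.png",cv2.resize(im["pixels"][a:b,c_:d,::-1],None,fx=3.4,fy=3.4,interpolation=cv2.INTER_CUBIC))
E
```

```text
top0 red [203.6 183.3] [199 171  10  25 169] [0.62  0.383 0.023] 0.013 0.031
top0 red [445.5 238.1] [441 233  10  11  89] [ 0.431 -0.356  0.09 ] 0.078 0.097
top0 black [187.3  95.1] [179  87  18  17 228] [0.882 0.418 0.104] 0.09 0.111
top0 black [213.   94.9] [205  87  17  17 226] [0.881 0.338 0.104] 0.091 0.111
top0 black [387.6 104.9] [378  87  23  44 364] [ 0.876 -0.204  0.032] 0.012 0.044
top0 black [161.6  95.7] [153  88  18  17 234] [0.882 0.498 0.104] 0.093 0.113
top0 black [455.7 110.4] [446 108  21   6  98] [ 0.832 -0.418  0.067] 0.037 0.094
top0 black [367.7 191.8] [363 187  10  11  84] [ 0.572 -0.132  0.092] 0.083 0.1
top0 black [320.6 198.8] [317 194   9  10  74] [0.56  0.009 0.045] 0.036 0.057
top0 black [585.9 357.3] [577 355  23   8  68] [ 0.206 -0.395  0.706] -0.414 0.725
top0 shelf z [array([ 0.341, -0.109, -0.002]), array([ 0.254,  0.233, -0.001])]
scene0 red [403.6 170.5] [392 166  25  11 153] [0.626 0.372 0.018] 0.007 0.028
scene0 shelf z [array([ 0.214,  0.08 , -0.004]), array([ 0.494, -0.284, -0.002])]
```

```bash
ls pics
```

```text
scene0.png
scene0_z.png
top0.png
top0_z.png
```

View pics/top0_z.png

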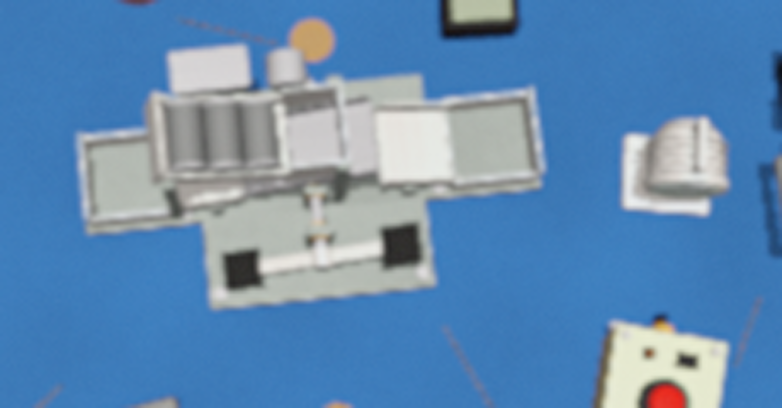

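View pics/scene0_z.png

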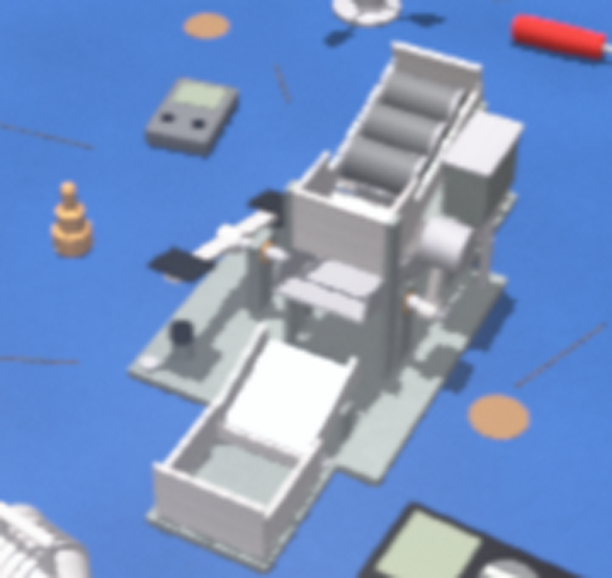

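Depth and colour agree on these points:
- The right pad is raised, at (0.572,-0.132,0.092).
- The left pad is down, at z 0.045.
- The button is at (0.431,-0.356,0.09).

So I should push the right pad. Before moving, I'll check the sorter frame and how much room the gripper body has beside the trough.

```bash
python3 - <<'E'
from h import *
im=load("top0");c=cloud(im)
R=onz(im,367.7,191.8,.093);L=onz(im,320.6,198.8,.046);B=onz(im,445.5,238.1,.092)
print("R,L,B",R.round(4),L.round(4),B.round(4),np.linalg.norm((R-L)[:2]))
yv=(L-R)[:2]/np.linalg.norm((L-R)[:2]); yaw=np.degrees(np.arctan2(-yv[0],yv[1])); print("yaw",yaw)
xv=np.array([yv[1],-yv[0]])
O=R[:2]+100*1e-3*xv+0.0688*yv; print("sorter",O)
q=np.stack([(c[...,:2]-O)@xv,(c[...,:2]-O)@yv,c[...,2]],-1)
ok=(im["depth"]>0)&(abs(q[...,0])<.16)&(abs(q[...,1])<.24)
for lo,hi in((.03,.06),(.06,.1),(.1,.12),(.12,.15),(.15,.25)):
    p=q[ok&(q[...,2]>lo)&(q[...,2]<hi)]; print(lo,hi,len(p),p.min(0).round(3),p.max(0).round(3))
# footprint of box lid
p=c[(abs(c[...,2]-.07)<.008)&(abs(c[...,0]-.43)<.1)&(abs(c[...,1]+.356)<.1)&(im["depth"]>0)]
print("lid",p.min(0),p.max(0))
for nm,m in(("near pad R",(q[...,0]>-.2)&(q[...,0]<-.045)&(q[...,1]<.05)&(q[...,1]>-.25)&(q[...,2]>.1)&ok),): print(nm,m.sum())
E
```

```text
R,L,B [ 0.5718 -0.1317  0.093 ] [0.5604 0.0104 0.046 ] [ 0.4304 -0.3563  0.092 ] 0.14262544137712987
yaw 4.592578583823231
sorter [ 0.66595474 -0.05514572]
0.03 0.06 1284 [-0.118 -0.21   0.03 ] [0.16  0.211 0.06 ]
0.06 0.1 882 [-0.117 -0.087  0.06 ] [0.074 0.209 0.1  ]
0.1 0.12 178 [-0.103 -0.084  0.1  ] [0.077 0.132 0.12 ]
0.12 0.15 690 [-0.042 -0.029  0.12 ] [0.079 0.143 0.15 ]
0.15 0.25 868 [-0.04  -0.028  0.15 ] [0.077 0.14  0.187]
lid [ 0.38441198 -0.41810177  0.06231495] [ 0.50229019 -0.302398    0.0779282 ]
near pad R 2
```

The sorter frame fits: the trough's front edge is at x=-42 mm and its top at 0.187. I'll shut the gripper, align the yaw and move above the right pad.

send_rows:
  commands:
    - [0,0,8.75,0,0,0,1]
    - [0,0,8.75,0,0,0,1]
    - [0,0,0,0.02,-0.024,0,1]
    - [0,0,0,0.03,-0.0366,0,1]
    - [0,0,0,0.03,-0.0366,0,1]
    - [0,0,0,0.03,-0.0366,0,1]
    - [0,0,0,0.03,-0.0366,0,1]
    - [0,0,0,0.03,-0.0366,0,1]
    - [0,0,0,0.03,-0.0366,0,1]
    - [0,0,0,0.03,-0.0366,0,1]
    - [0,0,0,0.03,-0.0366,0,1]
    - [0,0,0,0.03,-0.0366,0,1]
    - [0,0,0,0.03,-0.0366,0,1]
    - [0,0,0,0.03,-0.0366,0,1]
    - [0,0,0,0.01,-0.013,0,1]
    - [0,0,0,0,0,0,1]
    - [0,0,0,0,0,0,1]
  grip_force: 20

```text
time: 2.22
tcp_pos: [0.5677, -0.135, 0.4046]
ee_rot: [179.9, 0.1, 4.7]
contact_force: [-0.1, -0.2, 0.3]
opening: 0.003
```

send_rows:
  commands:
    - [0,0,0,0,-0.002,0.03,1]
    - [0,0,0,0,0,0.03,1]
    - [0,0,0,0,0,0.03,1]
    - [0,0,0,0,0,0,1]

```text
time: 2.72
tcp_pos: [0.5669, -0.1326, 0.313]
ee_rot: [-180.0, 0.3, 4.7]
contact_force: [-0.5, 0.0, 0.8]
opening: 0.006
```

```bash
python3 - <<'E'
from rig import arm
from h import *
im=arm.get_image("scene"); cv2.imwrite("pics/s1.png",cv2.resize(im["pixels"][130:330,220:440,::-1],None,fx=2.9,fy=2.9,interpolation=cv2.INTER_CUBIC))
print(arm.observe()["tcp_pos"])
E
```

```text
[ 0.56773215 -0.13252662  0.31449813]
```

View pics/s1.png

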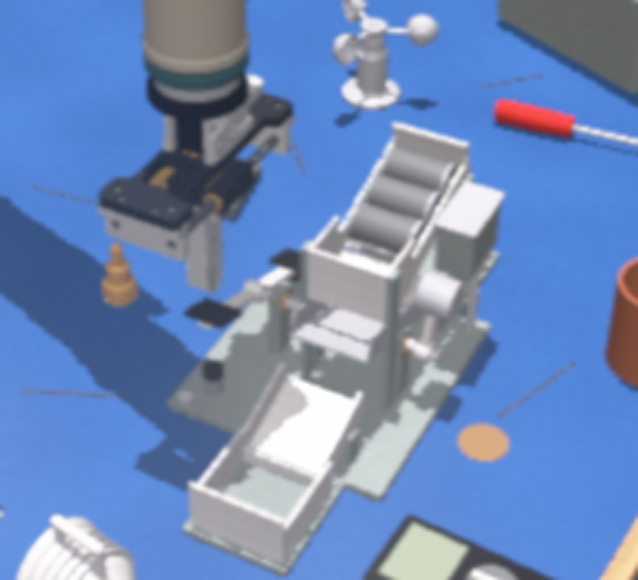

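The closed fingertip at (205,285) is just above the raised right pad at (212,313), and the gripper body is clear of the trough. Now I'll push down.

send_rows:
  commands:
    - [0,0,0,0,0,0.012,1]
    - [0,0,0,0,0,0.012,1]
    - [0,0,0,0,0,0.01,1]
    - [0,0,0,0,0,0.01,1]
    - [0,0,0,0,0,0.01,1]
    - [0,0,0,0,0,0.006,1]
    - [0,0,0,0,0,0,1]
    - [0,0,0,0,0,0,1]

```text
time: 3.78
tcp_pos: [0.5687, -0.1309, 0.2549]
ee_rot: [180.0, -0.0, 4.8]
contact_force: [0.5, -0.4, -0.3]
opening: 0.006
```

```bash
python3 - <<'E'
from rig import arm
from h import *
im=arm.get_image("scene"); cv2.imwrite("pics/s2.png",cv2.resize(im["pixels"][130:330,220:440,::-1],None,fx=2.9,fy=2.9,interpolation=cv2.INTER_CUBIC))
s=arm.observe();print(s["tcp_pos"],s["contact_force"])
E
```

```text
[ 0.56871671 -0.13093817  0.25499908] [ 0.43613354 -0.19609726 -0.09017715]
```

View pics/s2.png

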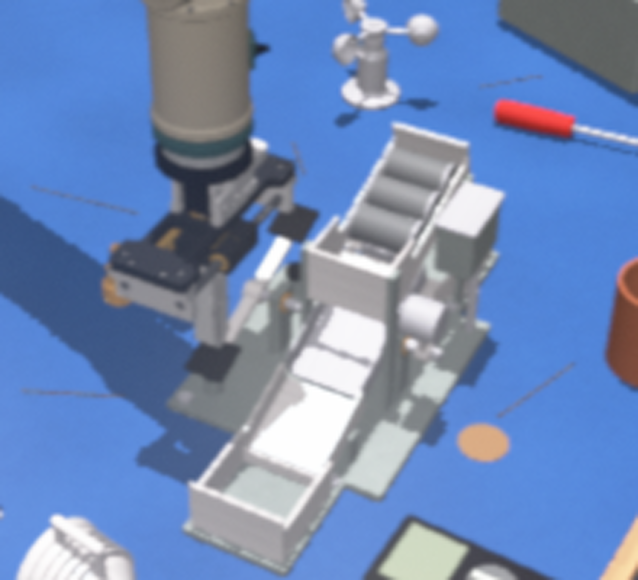

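The gate has rocked over: the right pad is down at (213,362), the left pad is up, and all three cells are still in the trough. I'll lift and go above the button.

send_rows:
  commands:
    - [0,0,0,0,0,-0.02,1]
    - [0,0,0,0,0,-0.05,1]
    - [0,0,0,0,0,-0.05,1]
    - [0,0,0,-0.026,0.0355,-0.01,1]
    - [0,0,0,-0.026,0.0355,0,1]
    - [0,0,0,-0.026,0.0355,0,1]
    - [0,0,0,-0.026,0.0355,0,1]
    - [0,0,0,-0.026,0.0355,0,1]
    - [0,0,0,-0.026,0.0355,0,1]
    - [0,0,0,0,0,0.03,1]
    - [0,0,0,0,0,0.03,1]
    - [0,0,0,0,0,0,1]
    - [0,0,0,0,0,0,1]

```text
time: 5.45
tcp_pos: [0.4315, -0.3565, 0.3257]
ee_rot: [179.9, -0.1, 4.8]
contact_force: [0.7, 0.2, 0.0]
opening: 0.005
```

```bash
python3 - <<'E'
from rig import arm
from h import *
im=arm.get_image("top"); cv2.imwrite("pics/t3.png",cv2.resize(im["pixels"][120:280,260:500,::-1],None,fx=3.3,fy=3.3,interpolation=cv2.INTER_CUBIC))
np.savez("t3.npz",**im);c=cloud(im)
m=(im["pixels"].max(-1)<60).astype(np.uint8)
k,l,st,ce=cv2.connectedComponentsWithStats(m)
for i in range(1,k):
    md=np.median(c[l==i],0)
    if st[i,4]>25 and .45<md[0]<.65 and abs(md[1])<.25: print(ce[i],md.round(3))
im=arm.get_image("scene"); cv2.imwrite("pics/s3.png",cv2.resize(im["pixels"][190:390,100:340,::-1],None,fx=2.9,fy=2.9,interpolation=cv2.INTER_CUBIC))
s=arm.observe();print(s["tcp_pos"],s["contact_force"])
E
```

```text
[367.27777778 194.        ] [ 0.573 -0.134  0.046]
[321.48809524 196.39285714] [0.56  0.007 0.093]
[ 0.43155848 -0.35649317  0.32608752] [-0.67856362 -0.32172061  0.29528382]
```

View pics/t3.png

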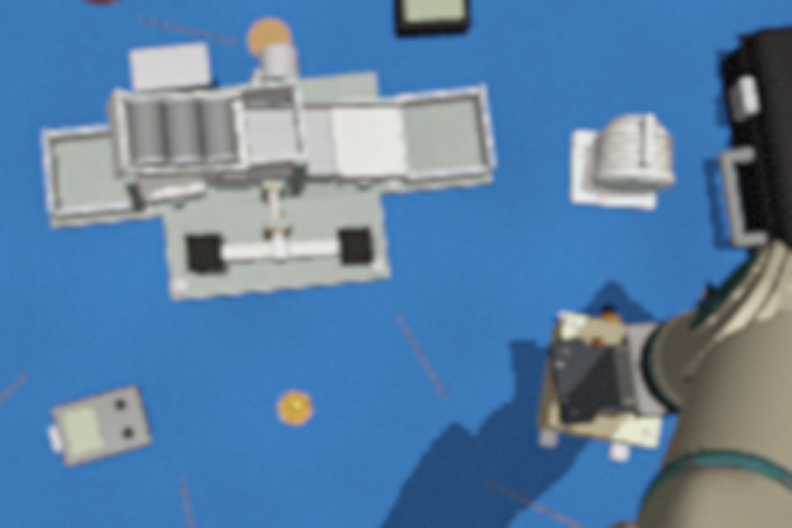

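View pics/s3.png

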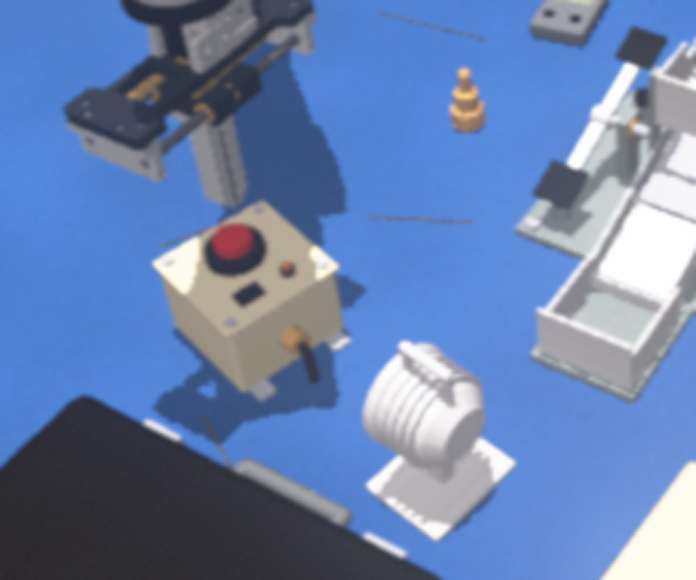

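The depth readings agree: the right pad is now at 0.046 and the left at 0.093. The fingertip hangs over the red button at (232,240), 35 mm above it. Now I'll press straight down and hold.

send_rows:
  commands:
    - [0,0,0,0,0,0.015,1]
    - [0,0,0,0,0,0.012,1]
    - [0,0,0,0,0,0.005,1]
    - [0,0,0,0,0,0.004,1]
    - [0,0,0,0,0,0.003,1]
    - [0,0,0,0,0,0.002,1]
    - [0,0,0,0,0,0,1]

```text
time: 6.42
tcp_pos: [0.4306, -0.356, 0.2854]
ee_rot: [-179.9, 0.0, 4.8]
contact_force: [-3.6, 3.9, 16.6]
opening: 0.006
```

The force is 16.6 N, well over the 7 N needed to hold the button fully in. I'll keep it in briefly, then release.

send_rows:
  commands:
    - [0,0,0,0,0,0,1]
    - [0,0,0,0,0,0,1]
    - [0,0,0,0,0,0,1]
    - [0,0,0,0,0,0,1]

```text
time: 6.92
tcp_pos: [0.4306, -0.3559, 0.2854]
ee_rot: [-180.0, 0.0, 4.8]
contact_force: [-4.6, 3.8, 16.9]
opening: 0.007
```

```bash
python3 - <<'E'
from rig import arm
from h import *
im=arm.get_image("top"); cv2.imwrite("pics/t4.png",cv2.resize(im["pixels"][120:280,260:500,::-1],None,fx=3.3,fy=3.3,interpolation=cv2.INTER_CUBIC))
s=arm.observe();print(s["time"],s["tcp_pos"],s["contact_force"])
E
```

```text
6.975 [ 0.43060552 -0.35594618  0.28540104] [-4.13767797  3.39152226 17.98783867]
```

View pics/t4.png

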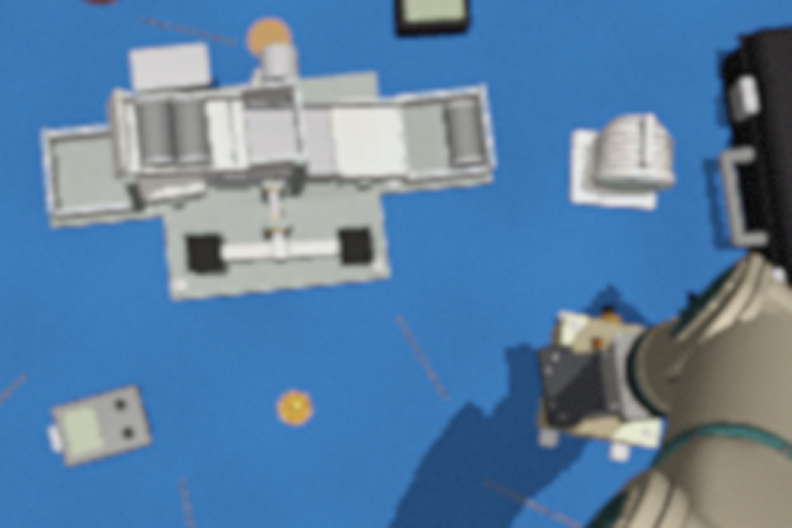

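One cell is in the right tray at (465,128), and two are still held in the feed. I'll release the button and lift clear.

send_rows:
  commands:
    - [0,0,0,0,0,-0.01,1]
    - [0,0,0,0,0,-0.03,1]
    - [0,0,0,0,0,-0.04,1]
    - [0,0,0,0,0,-0.04,1]
    - [0,0,0,-0.04,0,0,1]
    - [0,0,0,-0.04,0,0,1]
    - [0,0,0,0,0,0,1]
    - [0,0,0,0,0,0,1]
    - [0,0,0,0,0,0,1]
    - [0,0,0,0,0,0,1]
    - [0,0,0,0,0,0,1]
    - [0,0,0,0,0,0,1]
    - [0,0,0,0,0,0,1]
    - [0,0,0,0,0,0,1]

```text
time: 8.72
tcp_pos: [0.3513, -0.363, 0.4037]
ee_rot: [180.0, -0.0, 4.8]
contact_force: [-0.6, 0.5, -0.3]
opening: 0.003
```

```bash
python3 - <<'E'
from rig import arm
from h import *
im=arm.get_image("top"); cv2.imwrite("pics/t5.png",cv2.resize(im["pixels"][120:280,260:500,::-1],None,fx=3.3,fy=3.3,interpolation=cv2.INTER_CUBIC))
a=load("t3")["depth"]; c=cloud(im)
m=(im["pixels"].max(-1)<60).astype(np.uint8)
k,l,st,ce=cv2.connectedComponentsWithStats(m)
for i in range(1,k):
    md=np.median(c[l==i],0)
    if st[i,4]>25 and .45<md[0]<.65 and abs(md[1])<.25: print("pad",ce[i],md.round(3))
u,v=260+465/3.3,120+128/3.3
P=ptd(im,u,v);xv=np.array([.9968,.0801]);yv=np.array([-.0801,.9968]);O=np.array([.666,-.0551])
print("cell top in sorter",(P[:2]-O)@xv,(P[:2]-O)@yv,P[2])
s2=arm.get_image("scene"); cv2.imwrite("pics/s5.png",s2["pixels"][:,:,::-1])
c2=cloud(s2);hsv=cv2.cvtColor(s2["pixels"],cv2.COLOR_RGB2HSV)
r=((hsv[...,0]<10)|(hsv[...,0]>170))&(hsv[...,1]>140)&(np.linalg.norm(c2[...,:2]-[.43,-.356],axis=-1)<.03)
print("button z top",np.sort(c2[r][:,2])[-10:].round(3),r.sum(), np.percentile(c2[r][:,2],[50,80]))
s=arm.observe();print(s["time"],s["tcp_pos"],s["contact_force"])
E
```

```text
pad [367.33802817 194.05633803] [ 0.573 -0.134  0.045]
pad [321.48809524 196.39285714] [0.56  0.007 0.093]
cell top in sorter 0.005483486784182122 -0.19061152174998638 0.034971951655162314
button z top [0.093 0.093 0.093 0.093 0.093 0.093 0.094 0.094 0.094 0.095] 86 [0.09113829 0.0922527 ]
8.825 [ 0.35130765 -0.36301196  0.40370463] [0.48873733 0.0279458  0.66409196]
```

View pics/t5.png

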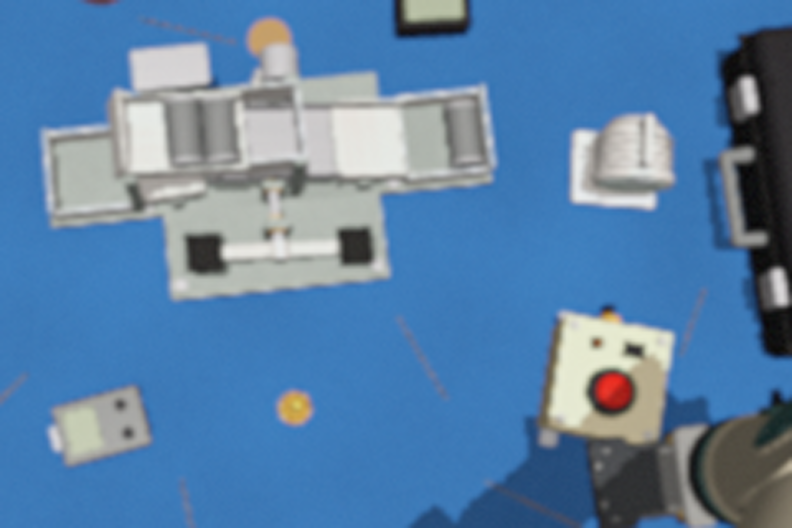

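View pics/s5.png

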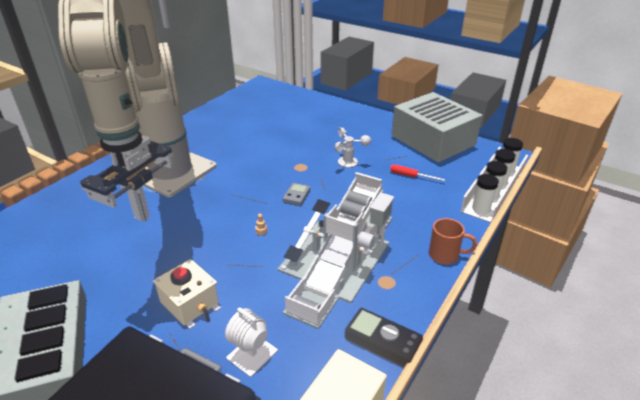

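The cell rests in the right tray at (465,128). The two others have moved up in the feed at (185,130) and (220,130), the button is out at about 92 mm, and the bystanders look unmoved. I'll hand the job in.

```bash
python3 - <<'E'
from rig import arm
print(arm.finish_job())
E
```

```text
the job is handed in; nothing more can be done
None
```

I rocked the gate over to the right and released one cell. It rolled by itself into the right tray, and I handed the job in at about 8.8 s; no verdict was reported.

- **Gate:** I pushed the raised right pad down with the closed fingertips. The right pad now reads 45 mm and the left 93 mm, so the gate rests on its other stop. Before the push they read 92 mm and 45 mm.
- **Button:** I pressed it once with about 17 N and held it in for about 0.6 s, then let it out. Its top reads about 92 mm again, so it is fully out.
- **Cells:** The released cell is in the right tray at about sorter x = +5 mm, y = -191 mm, and it was in the same place in pictures taken before and after I let the button out. The other two moved up one place in the feed and stayed there.
- **Other things on the shelf:** They look unmoved by eye; I did not measure them. The arm was clear of everything, with only sensor noise on the force reading.
- **One disagreement:** The top of the cell in the tray read 35 mm, where about 41 mm was expected. I put this down to depth noise and did not check further.

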